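# Roll the pastry pin out of its spring clips and lay it on its rest

## Task

The small wooden rolling pin is held by its two handles in the spring clips of the white-based holder. Roll it out sideways through the open side of the clips onto the short rails in front (the rigid upper jaws do not let it be lifted straight up), then pick it up and lay it on the wooden rest with one handle in each V saddle, and let go. Do not knock over the sugar shaker or the vanilla jar.

Things in the scene. Friction and masses are not known exactly. Their poses are not given: they have to be found in the camera images.
- pin_centre (a point): Centre of the rolling pin (body rolling_pin), loose, pale wood, about 0.18 kg. Its y axis is the pin's long axis (x and z turn as it rolls). Barrel 41 mm in diameter, 116 mm long; at each end a handle 22 mm in diameter projects 50 mm (216 mm overall). It starts in the clips, its centre at clip_seat.
- clip_seat (a point): Point of the fixed clip holder (white base, metal clips): centre of the pin when clipped, midway between the two clips, 55 mm above the worktop. -x points level out of the clips' open side, y along the pin, z up. The clips, 166 mm apart and 26 mm wide along y, hold only the handles; beside, behind and above the barrel is free, over an 8 mm base plate.
- upper_jaw (a point): Nose of the holder's left (+y) upper jaw, at its outermost edge; axes as clip_seat, from which it lies at (-16, 83, 18) mm; the right jaw mirrors it. The upper jaws are rigid, lie level over the handles (tops 23 mm above clip_seat) and stop the pin from being lifted; each clip's back is rigid too.
- lower_jaw (a point): Top of the bead of the left (+y) sprung steel lower jaw (the right one mirrors it): at rest about 5 mm above the rail on which the handle lies, 14 mm to -x of clip_seat. Handles pushed or drawn level to -x press both beads down and ride over them: 15 to 20 N in all; the polished handles slide easily. The pin is free once its centre is 28 mm to -x of clip_seat.
- landing (a point): Point of the holder 50 mm to -x of clip_seat, same height and axes: the pin's centre when it lies on the two level rails in front of the clips, out of the jaws. It can roll there from about 28 to 61 mm to -x of clip_seat, where stops 10 mm high at the rails' ends hold the handles. Nothing is above it.
- rest_seat (a point): Point of the fixed wooden rest: centre of the pin when both handles lie in its V saddles, 55 mm above the worktop. y: direction of the laid pin (either way round), z up. Saddles 166 mm apart (centres), 14 mm wide along y; V walls at 45 degrees rise to 7 mm above this point; each saddle block is 68 mm wide along x. Between them only a 10 mm base plate.
- shaker_centre (a point): Centre of the sugar shaker, a loose bystander, 44 mm in diameter and 90 mm high, standing on the worktop; z is its upright axis.
- jar_centre (a point): Centre of the vanilla jar, a loose bystander, 44 mm in diameter and 105 mm high, standing on the worktop; z is its upright axis.
Not all that is in view belongs to the job. What is meant by the part that bears pin_centre is not pink, and is the larger of those in its own colour.

How it is judged:
On the way:
1. the pin has come out of the open side of the clips, level, over the rails (x of pin_centre in the frame of clip_seat between -0.09 and -0.028 m and z of pin_centre in the frame of clip_seat below 0.025 m and angle between the y axis of pin_centre and the y axis of clip_seat, either way round below 0.35 rad), for 0.05 s.
At the end, for the whole second after the job is handed in: The pin lies still on the rest, released, a handle in each V saddle: its centre within 20 mm of rest_seat in plan and within 4 mm above or 6 mm below it in height, its long axis within 0.1 rad of the rest's y axis (horizontal distance between pin_centre and rest_seat below 0.02 m and z of pin_centre in the frame of rest_seat between -0.006 and 0.004 m and angle between the y axis of pin_centre and the y axis of rest_seat, either way round below 0.1 rad and linear speed of rolling_pin below 0.02 m/s); the robot touches nothing.
It fails at once if the sugar shaker is knocked over (angle between shaker_centre's own z axis and vertical above 0.6 rad).
It fails at once if the vanilla jar is knocked over (angle between jar_centre's own z axis and vertical above 0.6 rad).
It also fails if it takes over 59 s, if anything falls off the work surface, if the arm or the gripper's body presses on something with over 40 N, if the wrist force passes 120 N, or if a joint passes its speed limit or range.

## Robot

A 6-joint arm with a two-finger parallel gripper is mounted at the origin on the work surface; the furniture and walls round the work are solid. World frame = base frame: x ahead of the robot, y to its left, z up, the work surface at z = 0. Lengths are in m, angles in rad, forces in N, time in s.
With the tool pointing down it reaches from about 0.275 to 0.85 m from the base axis. Payload 19 kg.
Tool frame: the origin (TCP) lies at the very end of the fingers, on their centre line; the grasp point (between the pads) lies 19 mm behind it; z points along the fingers, y is the line along which they close (so a half turn about z gives the same grasp; the last joint's range is limited). The gripper opens to 85 mm and grips with 20 to 120 N. Pads are 22 mm wide; open, the fingers measure 114 mm over their backs; the gripper's body (76 mm by 85 mm) begins 54 mm behind the grasp point. The pads swing forward as they close: fully open they stand 13 mm farther back than shut.
Start: joints at [-1.385, 0.15, 1.437, -0, 1.554, -0.134], TCP at [0.181, -0.546, 0.231] pointing down, gripper open.
Joint ranges: [-2.8, 2.8], [-0.68, 2.1], [0.12, 2.68], [-1.39, 4.53], [0.16, 2.79], [-2.81, 2.81]. Speed limits (rad/s): [1.89, 1.89, 2.22, 3.01, 3.01, 3.01].

## Interface

Orientations are given as a unit quaternion [w, x, y, z].
In Python, from plant import r gives the robot as it stands. The module is installed in compiled form; this text tells all that it offers.
- The arm moves only by the tool arm_command, never from a script. Its argument "rows" is a list of rows, each a list of 7 numbers: the shift along the tool's x, y, z in cm, then the turn, a rotation vector about the tool's x, y, z in units of 6 degrees (1.0 is 6 degrees), then the finger opening in cm, from 0 to 8.54. In form: [[x, y, z, rx, ry, rz, hand], ...]. A call has 1 to 5 rows; each row is the pose to reach, as a shift and turn from the pose commanded when the call began, along the tool's axes at that moment; what a row does not reach only later rows make up. A row lasts 1/10 s, in which the tool goes at most 50 mm and 8.59 degrees, less where a joint would pass 70% of its speed; a pose out of reach is approached as far as the arm can. A call with a gripper value outside its range is refused whole. The fingers move at their own pace and stop on an object; "newtons" is the grip in N (left out, the last holds). Time passes only in rows, so rows that repeat a pose let the fingers close. It gives the time, the measured TCP pose, the force, the opening and the grip force at its end, in the units of the state.
- r.state(): the state, without advancing time (a new reading comes with each control period).
- r.snapshot(name): name is "side" or "top" or "wrist"; returns the picture (420x560x3 uint8, blue, green, red); there is no depth.
- r.calibration(name): a dict with "intrinsics" (3x3 intrinsics, pixels), "k1" (the pictures are not rectified: a ray, as slopes to the right and down, at radius r is drawn at 1 + k1 r^2 times it, then the intrinsics apply), "T" (4x4, takes a point from camera to world coordinates); the wrist camera has in their place "T_tool_cam" (4x4, takes a point from camera to tool coordinates, whose origin is the TCP and whose axes are the flange's). Camera axes: x right, y up, looking along -z (the intrinsics and any distortion apply to the point x, -y, -z); pixel columns grow to the right and rows downward; lengths in m; the calibration is good to about 2 mm. A picture is of the moment at which its call begins: read the wrist's pose just before it. calibration takes no time and is no camera call.
- r.sign_off(): hands the job in; it is judged then, once.
The state is a dict: "time_s": time; "qpos": joint angles; "joint_velocities": joint speeds; "joint_torque": joint torques, N m; "position": TCP position; "eef_rot": TCP orientation; "force": force on the tool from outside, world axes, zero at the start; "moment": the same for the moment, N m; "width": opening from 0.0 (shut) to 1.0 (fully open); "grip_force": force on a finger pad.
Only numpy, scipy, OpenCV 4.12 (cv2) and the standard library are available. Lean on these libraries where they do the work, as an engineer would, in place of code of your own. Each camera call takes 0.05 s, during which the arm holds its last target. There are 200 camera calls.

## Working session

There is one attempt and no reset: what is moved stays moved. The work goes in short steps, Python scripts to look and compute and a tool call to move; the robot and the scene stay as the last step left them, time stands still between calls to the robot, and variables do not carry over. Pictures are saved under pics/ and viewed, at most 10 in all, crops included, and the job is handed in when it is done.

Besides the shell and the picture viewer there is one more tool, called after ">>>" by a JSON object that holds its "op" and its "data", one argument or row to a line. arm_command: Moves the arm, as the interface text tells. Its arguments: {"type":"object","properties":{"rows":{"type":"array"},"newtons":{"type":"number"}},"required":["rows"]}

```bash
mkdir -p pics
cat > h.py <<'E'
import numpy as np, cv2
from scipy.spatial.transform import Rotation as R
from plant import r
def tool():
    s=r.state(); q=s["eef_rot"]; T=np.eye(4); T[:3,:3]=R.from_quat([q[1],q[2],q[3],q[0]]).as_matrix(); T[:3,3]=s["position"]; return T
def camT(n):
    c=r.calibration(n); return c, (c["T"] if n!="wrist" else tool()@np.array(c["T_tool_cam"]))
def ray(n,u,v,T=None):
    c,T0=camT(n); T=np.array(T0 if T is None else T); K=np.array(c["intrinsics"])
    p=cv2.undistortPoints(np.array([[[u,v]]],float),K,np.array([c["k1"],0,0,0],float))[0,0]
    return T[:3,3], T[:3,:3]@np.array([p[0],-p[1],-1.])
def onz(n,u,v,z,T=None):
    o,d=ray(n,u,v,T); return o+d*(z-o[2])/d[2]
def proj(n,P,T=None):
    c,T0=camT(n); T=np.array(T0 if T is None else T); K=np.array(c["intrinsics"])
    p=np.linalg.inv(T)@np.r_[P,1]; x,y=p[0]/-p[2],-p[1]/-p[2]; f=1+c["k1"]*(x*x+y*y)
    return (K@[x*f,y*f,1])[:2]
def totool(P):  # world displacement point -> tool coordinates cm
    return (np.linalg.inv(tool())@np.r_[P,1])[:3]*100
E
python3 - <<'E'
from h import *
a=r.snapshot("top");b=r.snapshot("side");cv2.imwrite("pics/top.png",a);cv2.imwrite("pics/side.png",b)
cv2.imwrite("pics/w0.png",r.snapshot("wrist"))
for n in("top","side"):
  c=r.calibration(n);print(n,np.round(c["T"],3).tolist(),np.round(c["intrinsics"],0).tolist(),c["k1"])
print(np.round(r.calibration("wrist")["T_tool_cam"],3).tolist(),r.state())
E
```

```text
top [[-0.016, 0.997, -0.077, 0.422], [-1.0, -0.015, 0.013, 0.14], [0.012, 0.077, 0.997, 1.595], [0.0, 0.0, 0.0, 1.0]] [[523.0, 0.0, 283.0], [0.0, 523.0, 211.0], [0.0, 0.0, 1.0]] -0.0033350691644928624
side [[0.998, 0.044, -0.038, 0.484], [-0.055, 0.507, -0.86, -0.861], [-0.019, 0.861, 0.508, 0.664], [0.0, 0.0, 0.0, 1.0]] [[454.0, 0.0, 284.0], [0.0, 454.0, 206.0], [0.0, 0.0, 1.0]] 0.011087685328566025
[[-0.001, 0.948, 0.32, 0.082], [1.0, 0.0, 0.001, -0.0], [0.001, 0.32, -0.948, -0.141], [0.0, 0.0, 0.0, 1.0]] {'time_s': 0.15, 'qpos': array([-1.38504159e+00,  1.50915077e-01,  1.43783994e+00,  9.57600743e-06,
        1.55379499e+00, -1.33982564e-01]), 'joint_velocities': array([-0.00064172, -0.00266193, -0.00104888, -0.00053386,  0.00092945,
        0.00140884]), 'joint_torque': array([ 2.59673870e-03, -7.13379407e+01, -5.71037471e+01, -7.64142874e-05,
        7.23199293e-03, -2.75362675e-05]), 'position': array([ 0.18069351, -0.54568672,  0.23081098]), 'eef_rot': array([-4.78641782e-04,  9.87248101e-01,  1.59188433e-01, -7.60405410e-06]), 'force': array([ 0.63211802, -0.12990525, -0.52180324]), 'moment': array([ 0.01229379, -0.04832516, -0.02743295]), 'grip_force': 0.0, 'width': 1.0001186493615666}
```

View pics/top.png

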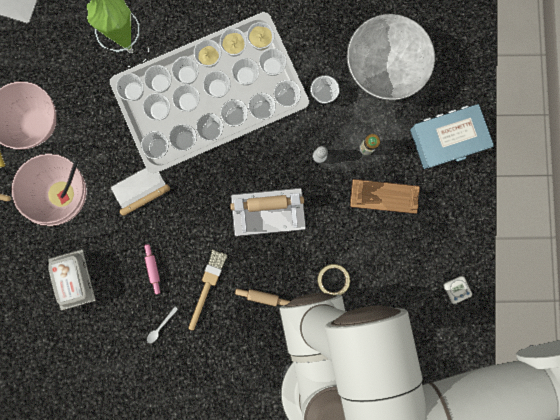

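View pics/side.png

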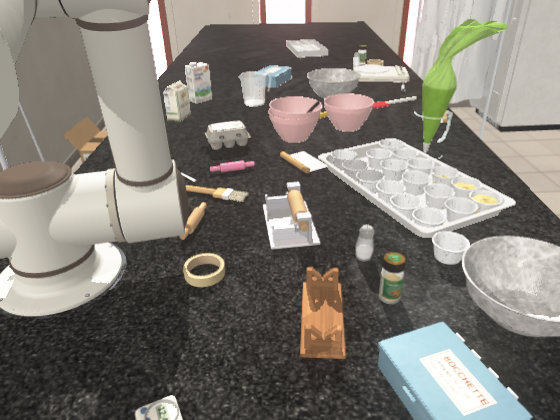

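The top view shows the white holder with a pale pin at (267,203), its plate reaching toward the robot, and the wooden rest at (385,197). The shaker is at (320,155) and the jar at (370,144). These could be mistaken for the pin: the pink pin (152,270), the smaller pale pin (262,298), the scraper handle (145,200) and the brush (207,290). I choose the pin at (267,203): it is in the holder, and it is the larger of the pale ones.

Run:
```python
from h import *
a=cv2.imread("pics/top.png")
cr=a[135:245,220:430]; b=cv2.imread("pics/side.png")[170:370,240:420]
x=cv2.resize(cr,None,fx=3.8,fy=3.8,interpolation=cv2.INTER_CUBIC)[:,:798]
cv2.imwrite("pics/c1.png",x)
hsv=cv2.cvtColor(a,cv2.COLOR_BGR2HSV)
m=cv2.inRange(hsv,(5,50,90),(25,255,255))
n,l,s,c=cv2.connectedComponentsWithStats(m)
for i in range(1,n):
  if s[i,4]>60:
    ys,xs=np.where(l==i); rc=cv2.minAreaRect(np.c_[xs,ys].astype(np.float32)); print(s[i],[np.round(t,1) for t in rc])
```

```text
[249  26  23  22 385] [array([260. ,  36.5]), array([21., 22.]), np.float64(90.0)]
[222  33  23  21 365] [array([233.,  43.]), array([22., 20.]), np.float64(0.0)]
[198  46  21  19 301] [array([207.8,  55.3]), array([18.4, 19.1]), np.float64(45.0)]
[361 134  19  17 128] [array([370., 142.]), array([16., 18.]), np.float64(90.0)]
[ 350  179   70   34 1851] [array([384.3, 195.8]), array([67.6, 27.9]), np.float64(5.9)]
[ 48 181  26  26 394] [array([ 60.5, 193.5]), array([25., 25.]), np.float64(90.0)]
[119 184  51  32 369] [array([144.1, 199.8]), array([ 7.3, 55.8]), np.float64(60.9)]
[  0 194  11   7  61] [array([  5., 197.]), array([ 6., 10.]), np.float64(90.0)]
[243 195  48  17 583] [array([266.6, 203. ]), array([13.4, 47.1]), np.float64(84.5)]
[317 264  33  31 336] [array([333., 279.]), array([30., 32.]), np.float64(90.0)]
[188 271  31  60 468] [array([201.6, 301.7]), array([14.9, 60.4]), np.float64(18.4)]
[235 289  55  17 467] [array([261.7, 297.3]), array([55.3, 10.7]), np.float64(13.0)]
[320 389  22  25 181] [array([330.3, 401. ]), array([25.3, 19. ]), np.float64(78.7)]
```

View pics/c1.png

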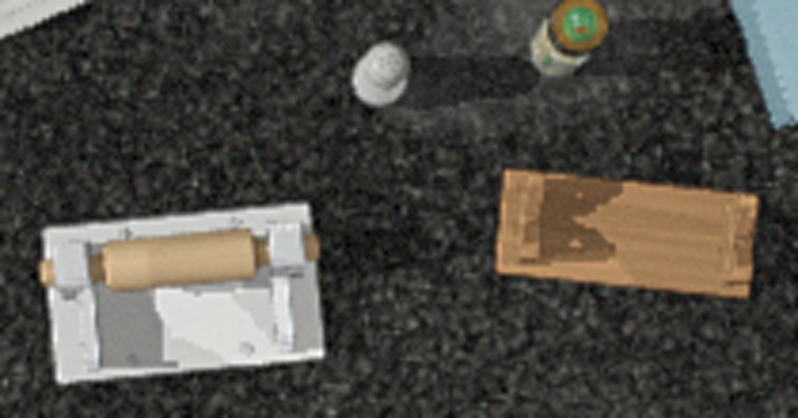

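The crop shows the pale pin in the clips (centre about (267.4,203.4)), its handles under the white upper jaws. The rails and the open side face down in the picture (-x). The rest's blocks have corners about (353,180), (419,186), (417,213) and (351,207).

```bash
cat >> h.py <<'E'
def go(P,xdir):  # tool shift cm and turn (units of 6deg) to reach TCP P, tool down, tool x along xdir
    x=np.r_[xdir[:2],0]; x/=np.linalg.norm(x); z=np.array([0,0,-1.]); Rt=np.c_[x,np.cross(z,x),z]; T=tool()
    return np.round(totool(P),2), np.round(R.from_matrix(T[:3,:3].T@Rt).as_rotvec(degrees=True)/6,3)
E
python3 - <<'E'
from h import *
px=lambda c:(220+(c[0]+.5)/3.8-.5,135+(c[1]+.5)/3.8-.5)
e1,e2=[onz("top",*px(c),.055) for c in((41,273),(318,248))]
y=e1-e2; print("pin ends",e1,e2,np.linalg.norm(y),"mid",(e1+e2)/2,"yaw",np.degrees(np.arctan2(y[1],y[0])))
b1,b2=[onz("top",*px(c),.055) for c in((104,266),(254,255))];print("barrel",np.linalg.norm(b1-b2),(b1+b2)/2)
cs=[onz("top",*px(c),.062) for c in((505,170),(758,195),(748,297),(497,272))]
print("rest",np.mean(cs,0),[np.linalg.norm(cs[i]-cs[i-1]) for i in range(4)])
ry=cs[0]+cs[3]-cs[1]-cs[2]; print("yaw",np.degrees(np.arctan2(ry[1],ry[0])))
for n,c,z in(("shaker",(385,58),.09),("jar",(578,22),.105)): print(n,onz("top",*px(c),z))
P=(b1+b2)/2; 
print(go([P[0]-.0,P[1],.2],y))
print(proj("side",P), proj("side",np.mean(cs,0)))
E
```

```text
pin ends [0.55788684 0.27533835 0.055     ] [0.57423147 0.05962934 0.055     ] 0.21632736128439398 mid [0.56605915 0.16748385 0.055     ] yaw 94.33311698396048
barrel 0.11698260761209162 [0.56605609 0.16797598 0.055     ]
rest [ 0.58141138 -0.18066333  0.062     ] [np.float64(0.08006266902394515), np.float64(0.1983201616924488), np.float64(0.08028778798567908), np.float64(0.19596985671502812)]
yaw 83.47538578534578
shaker [0.71650189 0.00724107 0.09      ]
jar [ 0.73935208 -0.13921563  0.105     ]
(array([ 59.01, -55.63,   3.14]), array([-7.0000e-03, -7.0000e-03, -1.2669e+01]))
[297.53263401 206.09285215] [319.6615635  292.24653042]
```

>>> {"op": "arm_command", "data": {
  "rows": [
    [4,-3.8,0.2,0,0,-1.2,8.5],
    [8,-7.6,0.4,0,0,-2.4,8.5],
    [12,-11.4,0.6,0,0,-3.6,8.5],
    [15.5,-14.6,0.8,0,0,-4.8,8.5],
    [19,-18,1,0,0,-6,8.5]
  ]
}}

```text
time_s: 0.65
position: [0.2994, -0.3239, 0.2216]
eef_rot: [-0.0, 0.889, 0.459, 0.0]
force: [0.6, 0.0, -0.5]
width: 0.995
grip_force: 0.0
```

Run:
```python
from h import *
print(tool()[:3,3],go([.566,.168,.2],[np.cos(np.radians(94.3)),np.sin(np.radians(94.3))]))
```

```text
[ 0.29937845 -0.32389685  0.22157015] (array([55.54, -6.77,  2.17]), array([ 1.000e-03, -1.000e-03, -6.619e+00]))
```

>>> {"op": "arm_command", "data": {
  "rows": [
    [4.7,-0.6,0.2,0,0,-1.2,8.5],
    [9.4,-1.2,0.4,0,0,-2.4,8.5],
    [14.1,-1.8,0.6,0,0,-3.6,8.5],
    [18.8,-2.4,0.8,0,0,-4.8,8.5],
    [23.5,-3,1,0,0,-6,8.5]
  ]
}}

```text
time_s: 1.15
position: [0.4121, -0.1154, 0.2118]
eef_rot: [0.0, 0.703, 0.711, 0.0]
force: [0.7, -1.5, 0.2]
width: 0.993
grip_force: 0.0
```

Run:
```python
from h import *
print(tool()[:3,3],go([.566,.168,.2],[np.cos(np.radians(94.3)),np.sin(np.radians(94.3))]))
```

```text
[ 0.41206011 -0.11544544  0.21184195] (array([28.18, 15.69,  1.19]), array([ 0.004,  0.002, -0.615]))
```

>>> {"op": "arm_command", "data": {
  "rows": [
    [4.2,2.3,0.2,0,0,-0.2,8.5],
    [8.4,4.6,0.4,0,0,-0.4,8.5],
    [12.6,6.9,0.6,0,0,-0.6,8.5],
    [16.8,9.2,0.8,0,0,-0.6,8.5],
    [20,11,1,0,0,-0.6,8.5]
  ]
}}

```text
time_s: 1.65
position: [0.5211, 0.0859, 0.2015]
eef_rot: [-0.0, 0.682, 0.731, 0.0]
force: [-0.5, -1.0, 0.3]
width: 0.995
grip_force: 0.0
```

Run:
```python
from h import *
print(tool()[:3,3],go([.566,.168,.2],[np.cos(np.radians(94.3)),np.sin(np.radians(94.3))]))
```

```text
[0.52113944 0.08592989 0.20150196] (array([7.87, 5.05, 0.15]), array([-0.001, -0.003, -0.05 ]))
```

>>> {"op": "arm_command", "data": {
  "rows": [
    [4,2.5,0.1,0,0,0,8.5],
    [7.8,5,0.1,0,0,0,8.5],
    [7.8,5,0.1,0,0,0,8.5]
  ]
}}

```text
time_s: 1.95
position: [0.5662, 0.1684, 0.1996]
eef_rot: [-0.001, 0.681, 0.732, -0.0]
force: [0.3, -0.5, -0.9]
width: 0.992
grip_force: 0.0
```

Run:
```python
from h import *
T=camT("wrist")[1]; np.save("Tw.npy",T); a=r.snapshot("wrist"); cv2.imwrite("pics/w1.png",a)
print(tool()[:3,3],proj("wrist",[.566,.168,.055],T))
```

```text
[0.56533976 0.1664878  0.19968142] [273.58696541 191.15000907]
```

View pics/w1.png

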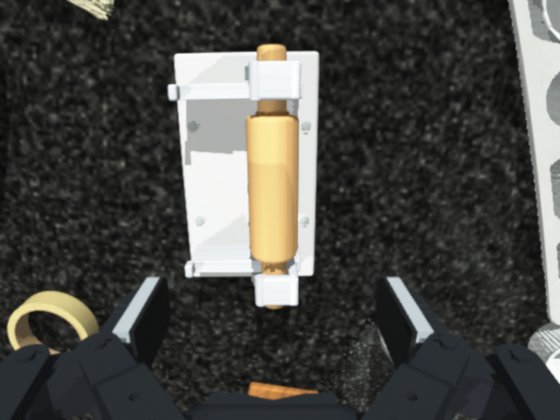

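The wrist view shows the pin upright in the picture: handle tips at about (272,46) and (275,306), barrel ends at about (272,113) and (274,262), edges at columns 247 and 299. The rails run left, toward -x.

Run:
```python
from h import *
T=np.load("Tw.npy"); f=lambda u,v,z:onz("wrist",u,v,z,T)
a=cv2.imread("pics/w1.png"); hsv=cv2.cvtColor(a,cv2.COLOR_BGR2HSV); m=cv2.inRange(hsv,(8,70,90),(25,255,255))
ax=[]
for v in range(130,250,10):
  xs=np.where(m[v,230:320])[0]+230; ax.append(f((xs.min()+xs.max())/2,v,.055))
  if v%60==10: print(v,xs.min(),xs.max())
ax=np.array(ax); p=np.polyfit(ax[:,1],ax[:,0],1); print("slope yaw",90+np.degrees(np.arctan(-p[0])))
b1,b2=f(272,113,.06),f(274,262,.06); print(b1,b2,np.linalg.norm(b1-b2)); h1,h2=f(272,46,.055),f(275,306,.055); print(h1,h2,np.linalg.norm(h1-h2))
yc=(h1[1]+h2[1])/2; P=[np.polyval(p,yc),yc,.036]; print(P); d=h1-h2; print(np.degrees(np.arctan2(d[1],d[0])))
print(go(P,[np.cos(np.radians(94.5)),np.sin(np.radians(94.5))]))
```

```text
130 246 297
190 248 297
slope yaw 94.77658443046671
[0.56036639 0.2297773  0.06      ] [0.57073571 0.10712647 0.06      ] 0.1230883827904702
[0.55700395 0.27704164 0.055     ] [0.57504383 0.06032167 0.055     ] 0.2174695026976361
[np.float64(0.5650925190066532), np.float64(0.1686816527879761), 0.036]
94.75835974989496
(array([ 0.22,  0.02, 16.37]), array([-0.016, -0.001, -0.069]))
```

>>> {"op": "arm_command", "data": {
  "rows": [
    [0.1,0,4,0,0,-0.07,8.5],
    [0.2,0,8,0,0,-0.07,8.5],
    [0.2,0,12,0,0,-0.07,8.5],
    [0.2,0,15,0,0,-0.07,8.5],
    [0.2,0,16.7,0,0,-0.07,8.5]
  ]
}}

```text
time_s: 2.5
position: [0.5634, 0.1653, 0.0312]
eef_rot: [-0.001, 0.68, 0.733, -0.001]
force: [0.3, 0.5, -0.2]
width: 0.995
grip_force: 0.0
```

>>> {"op": "arm_command", "data": {
  "rows": [
    [0,0,0,0,0,0,5],
    [0,0,0,0,0,0,4.4],
    [0,0,0,0,0,0,3.5],
    [0,0,0,0,0,0,3],
    [0,0,0,0,0,0,3]
  ],
  "newtons": 60
}}

```text
time_s: 3.0
position: [0.5658, 0.1664, 0.0356]
eef_rot: [0.001, 0.68, 0.733, 0.001]
force: [-1.2, -1.3, 5.3]
width: 0.461
grip_force: 59.6
```

>>> {"op": "arm_command", "data": {
  "rows": [
    [0,-0.6,0,0,0,0,3],
    [0,-1.2,0,0,0,0,3],
    [0,-1.8,0,0,0,0,3],
    [0,-2.4,0,0,0,0,3],
    [0,-3,0,0,0,0,3]
  ]
}}

```text
time_s: 3.5
position: [0.5359, 0.1644, 0.0356]
eef_rot: [0.001, 0.68, 0.733, 0.001]
force: [4.2, 0.4, 6.0]
width: 0.461
grip_force: 61.2
```

>>> {"op": "arm_command", "data": {
  "rows": [
    [0,-0.6,0,0,0,0,3],
    [0,-1.2,0,0,0,0,3],
    [0,-1.6,0,0,0,0,3],
    [0,-1.6,0,0,0,0,3],
    [0,-1.6,0,0,0,0,3]
  ]
}}

```text
time_s: 4.0
position: [0.5194, 0.1631, 0.0356]
eef_rot: [0.001, 0.68, 0.733, 0.001]
force: [-5.0, 0.2, 11.7]
width: 0.465
grip_force: 61.6
```

Run:
```python
from h import *
T=camT("wrist")[1]; np.save("Tw2.npy",T); a=r.snapshot("wrist"); cv2.imwrite("pics/w2.png",np.hstack([cv2.resize(a,(400,300)),cv2.resize(r.snapshot("side")[120:330,200:400],(315,330))[:300]]))
s=r.state();print(s["position"],s["force"],s["moment"],s["width"],s["grip_force"])
```

```text
[0.519439   0.16310564 0.03551595] [-4.76827645 -0.95987648 12.1377213 ] [-0.13422868  0.71215937  0.01040946] 0.46241231753804707 61.5974235534668
```

View pics/w2.png

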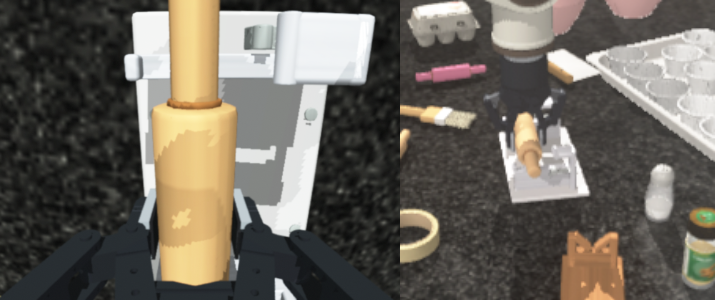

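The pin is out and level on the rails, held between the fingers (barrel columns 155–235 in the left half), 46 mm toward -x. I lift it and move beside the rest for a measurement from nearby.

>>> {"op": "arm_command", "data": {
  "rows": [
    [0,0,-2,0,0,0,3],
    [0,0,-5,0,0,0,3],
    [0,0,-9,0,0,0,3],
    [0,0,-13,0,0,0,3],
    [0,0,-17,0,0,0,3]
  ]
}}

```text
time_s: 4.6
position: [0.5185, 0.1629, 0.2062]
eef_rot: [0.0, 0.68, 0.733, 0.0]
force: [1.7, -0.8, -2.0]
width: 0.464
grip_force: 61.1
```

Run:
```python
from h import *
s=r.state();print(s["position"],s["width"],s["force"],go([.46,-.18,.25],[np.cos(np.radians(83.5)),np.sin(np.radians(83.5))]))
```

```text
[0.51854343 0.16293012 0.2062075 ] 0.463561286442635 [ 1.65830171 -0.79381735 -2.011948  ] (array([-33.75,  -8.43,  -4.39]), array([ 0.008, -0.003,  1.808]))
```

>>> {"op": "arm_command", "data": {
  "rows": [
    [-3,-0.8,-0.6,0,0,0.3,3],
    [-7,-1.8,-1.5,0,0,0.6,3],
    [-11,-2.8,-2.4,0,0,0.9,3],
    [-15,-3.8,-3.3,0,0,1.3,3],
    [-19,-4.8,-4.4,0,0,1.8,3]
  ]
}}

```text
time_s: 5.1
position: [0.4846, -0.0314, 0.2487]
eef_rot: [0.0, 0.746, 0.666, 0.0]
force: [0.9, 0.2, -2.5]
width: 0.462
grip_force: 61.3
```

Run:
```python
from h import *
s=r.state();print(s["position"],s["width"],s["force"],go([.46,-.18,.25],[np.cos(np.radians(83.5)),np.sin(np.radians(83.5))]))
```

```text
[ 0.48459143 -0.03140959  0.24870155] 0.46248702262545743 [ 0.90397514  0.17000444 -2.49538005] (array([-15.04,  -0.75,  -0.13]), array([ 0.007, -0.   , -0.006]))
```

>>> {"op": "arm_command", "data": {
  "rows": [
    [-4.5,-0.2,0,0,0,0,3],
    [-9,-0.5,0,0,0,0,3],
    [-12.5,-0.7,0,0,0,0,3],
    [-15,-0.8,0,0,0,0,3],
    [-15,-0.8,0,0,0,0,3]
  ]
}}

```text
time_s: 5.6
position: [0.4599, -0.1807, 0.2482]
eef_rot: [0.0, 0.747, 0.665, -0.0]
force: [-0.1, 0.3, -1.2]
width: 0.46
grip_force: 61.3
```

Run:
```python
from h import *
T=camT("wrist")[1]; np.save("Tw3.npy",T); a=r.snapshot("wrist"); cv2.imwrite("pics/w3.png",a);print(tool()[:3,3])
```

```text
[ 0.46016512 -0.17931767  0.24814624]
```

View pics/w3.png

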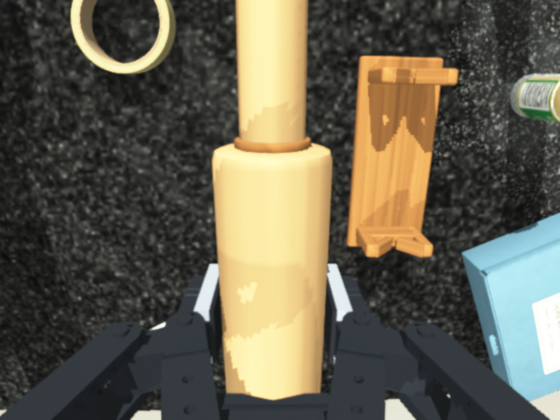

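The wrist view shows the rest to the right: the far saddle spans about (370..458,75), the near saddle about (358..432,240), and the plate's far corners are at (361,57) and (442,57). The held pin is at columns 215–330. I zoom in on the rest.

Run:
```python
from h import *
a=cv2.imread("pics/w3.png")
t=cv2.resize(a[45:105,340:470],None,fx=6,fy=5,interpolation=cv2.INTER_CUBIC);b=cv2.resize(a[210:270,340:470],None,fx=6,fy=5,interpolation=cv2.INTER_CUBIC)
cv2.imwrite("pics/c3.png",np.vstack([t,b]))
```

```text
(no output)
```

View pics/c3.png

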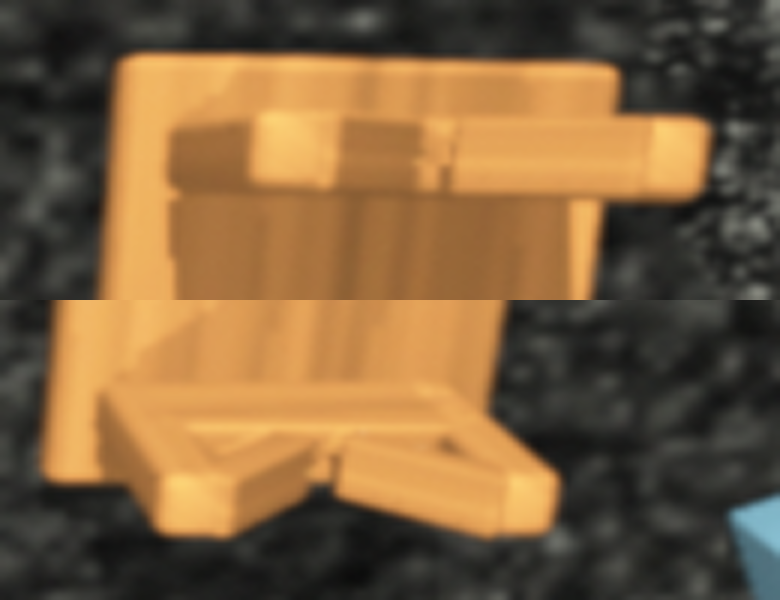

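The crop shows the four flat saddle tips. The far tips' outer edges are at u≈381.7 and 458.3 (rows 67–84), the near ones at 366.2 and 433.3 (rows 244–257).

Run:
```python
from h import *
T=np.load("Tw3.npy"); f=lambda u,v:onz("wrist",u,v,.062,T)
a,b,c,d=f(381.7,75),f(458.3,76.5),f(366.2,251),f(433.3,251)
F,N=(a+b)/2,(c+d)/2; print(a,b,c,d,"widths",np.linalg.norm(a-b),np.linalg.norm(c-d)); D=F-N
yaw=np.degrees(np.arctan2(D[1],D[0])); C=(F+N)/2; print("centre",C,"span",np.linalg.norm(D),"yaw",yaw)
# side view cross-check: predicted saddle positions in side image
print([proj("side",p).round(1) for p in(a,b,c,d)])
# held pin: barrel collar near (272,146) and edges
k=tool()
for z in(.26,.27,.28): 
  e=(np.linalg.inv(k)@np.r_[onz("wrist",272.5,146,z,T),1]); print(z,e[:3]*1000)
s=np.load("Tw2.npy")
```

```text
[ 0.56148823 -0.10198297  0.062     ] [ 0.62822589 -0.10956767  0.062     ] [ 0.54179395 -0.26481769  0.062     ] [ 0.60886556 -0.27310759  0.062     ] widths 0.06716727233291989 0.06758197540320847
centre [ 0.58509341 -0.18736898  0.062     ] span 0.16435150901854473 yaw 83.17632311228594
[array([305.7, 267.8]), array([337.6, 268.5]), array([303.6, 324.6]), array([341.2, 325.9])]
0.26 [ 59.65424283  -0.80105443 -11.85801963]
0.27 [ 61.27586548  -0.78379961 -21.85812522]
0.28 [ 62.89748814  -0.76654478 -31.85823081]
```

Run:
```python
from h import *
print(go([.585,-.189,.12],[np.cos(np.radians(83.2)),np.sin(np.radians(83.2))]))
```

```text
(array([ 0.47, 12.51, 12.82]), array([0.003, 0.001, 0.035]))
```

>>> {"op": "arm_command", "data": {
  "rows": [
    [0.1,3.5,1,0,0,0,3],
    [0.2,7.5,2,0,0,0,3],
    [0.4,10.5,4,0,0,0.03,3],
    [0.5,12.5,7,0,0,0.03,3],
    [0.5,12.5,10,0,0,0.03,3]
  ]
}}

```text
time_s: 6.15
position: [0.5875, -0.1861, 0.1467]
eef_rot: [0.0, 0.746, 0.666, 0.0]
force: [0.1, 0.2, -2.6]
width: 0.457
grip_force: 61.5
```

>>> {"op": "arm_command", "data": {
  "rows": [
    [0,0,2.8,0,0,0,3],
    [0,0,2.8,0,0,0,3],
    [0,0,2.8,0,0,0,3]
  ]
}}

```text
time_s: 6.45
position: [0.5857, -0.1867, 0.1209]
eef_rot: [0.0, 0.747, 0.665, 0.0]
force: [0.5, 0.3, -1.7]
width: 0.461
grip_force: 61.4
```

Run:
```python
from h import *
s=r.state();print(s["position"],s["width"],s["force"],go([.585,-.189,.040],[np.cos(np.radians(83.2)),np.sin(np.radians(83.2))]))
```

```text
[ 0.58574983 -0.18666258  0.12089927] 0.4612130865122964 [ 0.47470547  0.34075042 -1.69505036] (array([-0.24, -0.05,  8.09]), array([ 0.003, -0.001,  0.034]))
```

>>> {"op": "arm_command", "data": {
  "rows": [
    [-0.2,0,2.5,0,0,0,3],
    [-0.2,0,5,0,0,0,3],
    [-0.2,0,7,0,0,0,3],
    [-0.2,0,8,0,0,0,3],
    [-0.2,0,8,0,0,0,3]
  ]
}}

```text
time_s: 6.95
position: [0.5855, -0.1892, 0.0404]
eef_rot: [0.0, 0.747, 0.665, 0.0]
force: [1.2, 1.4, -1.8]
width: 0.46
grip_force: 61.6
```

>>> {"op": "arm_command", "data": {
  "rows": [
    [0,0,0.2,0,0,0,3],
    [0,0,0.4,0,0,0,3],
    [0,0,0.4,0,0,0,3]
  ]
}}

```text
time_s: 7.25
position: [0.5859, -0.1895, 0.0367]
eef_rot: [0.001, 0.747, 0.665, 0.0]
force: [2.4, -0.7, -1.0]
width: 0.462
grip_force: 61.6
```

Run:
```python
from h import *
a=r.snapshot("side");s=r.state();print(s["position"],s["width"],s["force"],s["moment"])
cv2.imwrite("pics/s4.png",np.hstack([cv2.resize(a[200:380,230:420],None,fx=2,fy=2),cv2.resize(r.snapshot("wrist"),(400,360))]))
```

```text
[ 0.58586809 -0.18953427  0.03662328] 0.4628078499076886 [ 3.0275746  -0.58726553 -0.02244498] [-0.05896124 -0.35916586 -0.19135488]
```

View pics/s4.png

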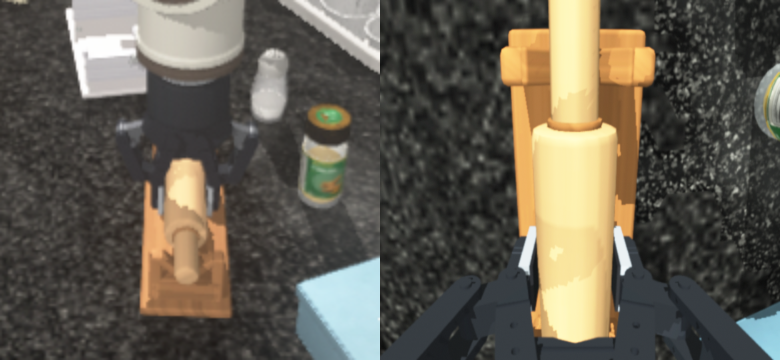

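Both views show the handle lying centred in the V, with the barrel between the saddles. First contact is felt, so I release.

>>> {"op": "arm_command", "data": {
  "rows": [
    [0,0,0.1,0,0,0,3],
    [0,0,0.1,0,0,0,4.5],
    [0,0,0.1,0,0,0,6],
    [0,0,0.1,0,0,0,7.5],
    [0,0,0.1,0,0,0,7.5]
  ]
}}

```text
time_s: 7.85
position: [0.5852, -0.1892, 0.0347]
eef_rot: [-0.0, 0.747, 0.665, -0.0]
force: [-0.5, 1.1, -0.4]
width: 0.879
grip_force: 0.0
```

>>> {"op": "arm_command", "data": {
  "rows": [
    [0,0,0,0,0,0,7.5],
    [0,0,-2,0,0,0,7.5],
    [0,0,-5,0,0,0,7.5],
    [0,0,-9,0,0,0,7.5],
    [0,0,-13,0,0,0,7.5]
  ]
}}

```text
time_s: 8.35
position: [0.585, -0.1891, 0.166]
eef_rot: [-0.0, 0.747, 0.665, -0.0]
force: [1.5, -0.0, 0.9]
width: 0.875
grip_force: 0.0
```

>>> {"op": "arm_command", "data": {
  "rows": [
    [0,0,-2,0,0,0,7.5],
    [0,0,-2,0,0,0,7.5],
    [0,0,-2,0,0,0,7.5]
  ]
}}

```text
time_s: 8.65
position: [0.5852, -0.1893, 0.1845]
eef_rot: [-0.0, 0.747, 0.665, 0.0]
force: [-1.0, -0.0, 0.4]
width: 0.88
grip_force: 0.0
```

Run:
```python
from h import *
T=camT("wrist")[1]; np.save("Tw5.npy",T); a=r.snapshot("wrist"); cv2.imwrite("pics/w5.png",a)
print(r.state()["force"],proj("wrist",[.585,-.187,.055],T))
hsv=cv2.cvtColor(a,cv2.COLOR_BGR2HSV)
```

```text
[-1.24171434 -0.72285729 -1.70630875] [273.14071434 192.9182989 ]
```

View pics/w5.png

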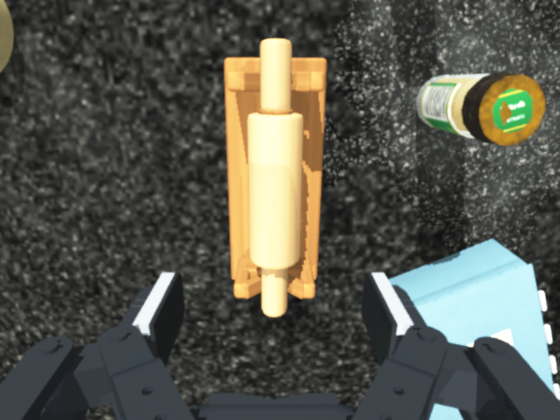

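The pin lies centred on the rest from (276,40) to (274,315), a handle in each V. The gripper is clear and the jar stands upright. I hand in.

```bash
python3 -c "
from plant import r
print(r.sign_off())"
```

```text
the job is handed in; nothing more can be done
None
```

The job is handed in: the pin came out of the clips level over the rails and now lies released on the rest with a handle in each V saddle, and the arm did not touch the shaker or the jar (about 9 s used; the judge's result was not shown).

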